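# Hang an oiled valve on the drip stand's snap hook

## Robot

A 6-joint arm with a two-finger parallel gripper is mounted at the origin on a cart in front of the work surface, level with it; the furniture and walls round the work are solid. World frame = base frame: x ahead of the robot, y to its left, z up, the work surface at z = 0. Lengths are in m, angles in rad, forces in N, time in s.
With the tool pointing down it reaches from about 0.375 to 0.975 m from the base axis. Payload 3.8 kg.
Tool frame: the origin (TCP) lies at the very end of the fingers, on their centre line; the grasp point (between the pads) lies 19 mm behind it; y points along the fingers, x is the direction in which the jaws open and shut, and the axes are right-handed (so a half turn about y gives the same grasp; the last joint's range is limited). The gripper opens to 85 mm and grips with 20 to 120 N. Pads are 22 mm wide; open, the fingers measure 114 mm over their backs; the gripper's body (76 mm by 85 mm) begins 54 mm behind the grasp point. The pads swing forward as they close: fully open they stand 13 mm farther back than shut.
Start: joints at [-1.21, 0.264, 1.604, -0, 1.274, -0.037], TCP at [0.261, -0.622, 0.231] pointing down, gripper open.
Joint ranges: [-2.63, 2.63], [-0.94, 2.18], [0.31, 2.57], [-1.31, 4.45], [0, 2.66], [-2.55, 2.55]. Speed limits (rad/s): [2.57, 2.57, 3.14, 3.14, 3.14, 3.14].

## Interface

Orientations are given as a rotation vector (axis times angle).
In Python, from workcell import bot, cams gives the robot as it stands.
- The arm moves only by the tool play_rows, never from a script. Its argument "motion" is a list of rows, each a list of 2 entries, a list of its own where there are three numbers: the shift along the world's x, y, z normalised to -1 to 1, where 1 is 400 mm, then the turn, a rotation vector about the world's x, y, z normalised to -1 to 1, where 1 is pi/4 rad. In form: [[[tx, ty, tz], [ax, ay, az]], ...]. A call has 1 to 10 rows; each row is the pose to reach, as a shift and turn from the pose commanded when the call began; what a row does not reach only later rows make up. A row lasts 1/8 s, in which the tool goes at most 62.5 mm and 10.7 degrees, less where a joint would pass 70% of its speed; a pose out of reach is approached as far as the arm can. A call with a number of a shift or a turn outside -1 to 1 is refused whole. A call with a gripper value outside its range is refused whole. "gripper" is the closure, from 0 (fully open) to 1 (shut), set as the call begins (left out, the last holds). The fingers move at their own pace and stop on an object; "squeeze" is the grip in N (left out, the last holds). Time passes only in rows, so rows that repeat a pose let the fingers close. It gives the time, the measured TCP pose, the force and the opening at its end, in the units of the state.
- bot.read_state(): the state, without advancing time (a new reading comes with each control period).
- cams.read_camera(name): name is "scene" or "top" or "wrist"; returns (picture, depth): 384x512x3 uint8, red, green, blue; 384x512 float32, m along the optical axis (not along the pixel's ray), 0 where there is no reading.
- cams.calibration(name): a dict with "mtx" (3x3 intrinsics, pixels), "R" (3x3) and "t" (3): a world point X has camera coordinates R X + t; the wrist camera has in their place "tool_from_camera" (4x4, takes a point from camera to tool coordinates, whose origin is the TCP and whose axes are the tool frame's). Camera axes: x right, y down, z forward; pixel columns grow to the right and rows downward; lengths in m; the calibration is good to about 2 mm. The wrist camera is an equidistant fisheye: a pixel r from the principal point sees the ray r / f radians off the axis. A picture is of the moment at which its call begins: read the wrist's pose just before it. calibration takes no time and is no camera call.
- bot.finish_job(): hands the job in, once; it reports no verdict.
Trained networks look in the newest picture that a camera, given by its name, has taken for a name from the list of things; names that differ only in an ending like _2 or _b are one class to them, and where a whole thing is asked for, a point or a joint stands for the part that bears it (a point fixed in the world has none). Each returns a list of dicts, best first, with "conf" (0 to 1); they miss things now and then, are a little off and sometimes report something else, mostly with a low value. They report only what shows in the picture. A call takes as long as a camera call.
- cams.recognise(camera, label): "xyz" ([x, y, z] in m, in the coordinates of the camera as it stood for that picture, good to about 4 mm: the middle of the surface that is visible of it).
- cams.regions_of(camera, label): "mask" (384x512 bool, what is visible of it).
- cams.mark_of(camera, label): "xyz" ([x, y, z] in m, in the coordinates of the camera as it stood for that picture, good to about 4 mm: a listed point, or the origin of a listed thing).
The state is a dict: "time": time; "q": joint angles; "joint_vel": joint speeds; "joint_torque": joint torques, N m; "tool_pos": TCP position; "tcp_rot": TCP orientation; "wrist_force": force on the tool from outside, world axes, zero at the start; "torque": the same for the moment, N m; "width": opening from 0.0 (shut) to 1.0 (fully open).
Only numpy, scipy, OpenCV 4.12 (cv2) and the standard library are available. Lean on these libraries where they do the work, as an engineer would, in place of code of your own. Each camera call takes 0.05 s, during which the arm holds its last target.

## Task

Hang the valve body with the steel eye on the drip stand: press the eye sideways against the hook's sprung brass gate, pass it in and let the gate snap shut behind it, then tug the eye back outwards against the shut gate for about half a second, with about 10 N, to prove that it holds. Finally let the valve down gently so that it hangs free and still from the steel nose at the robot's end of the hook, not from the gate. Never load the hook with more than 16 N, and leave the other parts on the bench where they are.

Things in the scene. Friction and masses are not known exactly. Their poses are not given: they have to be found in the camera images.
- eye (a point): Centre of the upright steel ring on the valve to be hung: 9 mm round bar, 52 mm outside, 34 mm inside. x = axis of its hole (level), y = level in the ring's plane, z up. Its top is 26 mm above this point, the underside of the valve 124.5 mm below. Best pinched across the bar (along x) by its topmost 10 mm; hole and sides must stay free for the hook.
- valve: Dark grey cast valve body (38 x 46 x 86 mm, about 0.27 kg with the eye) with a short stub shaft on one side and the steel eye on top; a collar 29 mm wide joins the eye to it from 86 to 101 mm up. Origin in the middle of its underside, axes as for point eye.
- hook_nose (a point): Middle of the hook's nose, the straight 10 mm steel bar over which the eye shall hang, 190 mm above the bench. x points along the hook towards the post, z up; the hook is a level loop in z = 0. Nose bar: y = 0 from its free end (x = +10 mm) to x = -5; the eye's bar clears that end at x = +18. A hung eye's centre is about 12 mm below this point, its hole axis along x.
- hook_bow (a point): Centre of the half-round bow (18 mm radius to the bar's axis) at the robot's end of the hook, at (-5, +18, 0) mm from hook_nose, same axes. It joins the nose to the spine, a bar at y = +36 mm from hook_nose: 26 mm clear between them. With the ring centred on hook_nose its leading bar (21.5 mm from its centre) lies between nose and spine, the nose in its hole.
- snap_gate (a joint): Angle of the brass gate (rad): 0 shut, at most 0.66 pressed inward (towards +y of hook_nose). Its spring yields at about 2.5 N, 36 mm from the hinge, and needs about 5.5 N when open. It opens inward only and shuts by itself; a pull from inside bears on a hard stop.
- gate_tip (a point): Tip of the round 8 mm brass gate, on its axis, 44 mm from the upright hinge pin: shut, it lies at x = +10, y = 0 mm from hook_nose, the pin at x = +54. The eye must come about 23 mm further in +y from first touch of the gate (at x = +18) before its leading bar can slide in -x under the nose; with the ring at x = 0 or less the gate shuts behind it.
- drip_stand: Drip stand fixed to the bench: tray 174 x 130 x 22 mm, an upright post at its back (27 mm wide, 198 mm high, at x = +62 mm) and the snap hook reaching from it to the robot, gate on its -y side. The hook is loose on its swivel: it gives way 3.5 degrees either way about the post, then stops hard. Origin under the tray's middle; hook_nose is at (-28, -18, +190) mm with the hook in mid-swing.
- valve_small_2: small cast valve body, bystander, 38 x 46 x 86 mm, origin under its middle
- hex_nipple_1: hex pipe nipple, bystander, 27 x 31 x 37 mm, origin under its middle
- plug_gauge: steel plug gauge lying, bystander, 18 x 102 x 16 mm, origin under its middle

How it is judged:
On the way, in this order (a step that is already met when the one before it is completed fails the run):
1. the gate is pressed inward by the eye (value of joint snap_gate above 0.3 rad and contact force between valve and snap_gate above 1 N), for 0.05 s.
2. the eye is inside the hook, round the nose or gate, and the gate has shut behind it (x of eye in the frame of hook_nose between -0.017 and 0.03 m and y of eye in the frame of hook_nose between -0.014 and 0.007 m and z of eye in the frame of hook_nose between -0.016 and 0.014 m and value of joint snap_gate below 0.06 rad), for 0.1 s.
3. the eye is tugged outward against the shut gate with 8 to 13 N for 0.4 s (all of step 2 and contact force between valve and snap_gate between 8 and 13 N), for 0.4 s.
At the end, for the whole second after the job is handed in: the valve hangs by its eye from the steel nose of the hook (eye centre within 22 mm of the nose point seen from above, not more than 8 mm back towards the gate, and 6 to 18 mm below it), upright within 20 degrees, still, with the gate shut (x of eye in the frame of hook_nose below 0.008 m and horizontal distance between eye and hook_nose below 0.022 m and z of eye in the frame of hook_nose between -0.018 and -0.006 m and value of joint snap_gate below 0.06 rad and angle between eye's own z axis and vertical below 0.35 rad and linear speed of valve below 0.04 m/s); the robot touches nothing.
It fails at once if the valve loads the hook or its gate with more than 16 N (contact force between valve and drip_stand above 16 N).
It fails at once if one of the other parts (small valve, hex nipple, plug gauge) is pushed more than 15 mm from its place (distance of any of valve_small_2, hex_nipple_1, plug_gauge from where it was at the start of the episode above 0.015 m).
It also fails if it takes over 67 s, if anything falls off the work surface, if the arm or the gripper's body presses on something with over 40 N, if the wrist force passes 120 N, or if a joint passes its speed limit or range.

## Working session

There is one attempt and no reset: what is moved stays moved. The work goes in short steps, Python scripts to look and compute and a tool call to move; the robot and the scene stay as the last step left them, time stands still between calls to the robot, and variables do not carry over. Pictures are saved under pics/ and viewed, and the job is handed in when it is done.

Besides the shell and the picture viewer there is one more tool, called as name(argument=value, ...) on one line, values as JSON. play_rows: Moves the arm, as the interface text tells. Its arguments: {"type":"object","properties":{"motion":{"type":"array","items":{"type":"array"}},"gripper":{"type":"number"},"squeeze":{"type":"number"}},"required":["motion"]}

```bash
ls; mkdir -p pics
python3 - <<'E'
from workcell import bot,cams
import cv2,numpy as np
s=bot.read_state();print(s)
for n in ['scene','top','wrist']:
    im,d=cams.read_camera(n); cv2.imwrite(f'pics/{n}0.png',im[:,:,::-1]); np.save(f'pics/{n}0d.npy',d)
    print(n,{k:np.round(v,3).tolist() for k,v in cams.calibration(n).items() if k!='x'})
E
```

```text
pics
{'time': 0.0, 'q': array([-1.20991328e+00,  2.64749286e-01,  1.60537544e+00,  1.48746512e-05,
        1.27373809e+00, -3.69443944e-02]), 'joint_vel': array([-0.00144373, -0.00027919, -0.00068583, -0.00203319, -0.00130218,
       -0.00048606]), 'joint_torque': array([ 1.37624596e-03, -5.15111053e+01, -3.67316437e+01,  3.26907812e-04,
        1.29120424e-02,  6.56928677e-06]), 'tool_pos': array([ 0.26121817, -0.62159905,  0.22996389]), 'tcp_rot': array([-1.37017126,  0.91269191, -0.90967109]), 'wrist_force': array([ 0.42086813, -0.3349297 ,  0.30787708]), 'torque': array([-0.02644725, -0.06396982,  0.0552851 ]), 'width': 0.9997496530949738}
scene {'mtx': [[454.554, 0.0, 254.79], [0.0, 454.554, 190.601], [0.0, 0.0, 1.0]], 'R': [[0.61, -0.792, 0.006], [-0.493, -0.386, -0.78], [0.62, 0.473, -0.626]], 't': [-0.338, 0.346, 0.618]}
top {'mtx': [[476.083, 0.0, 262.34], [0.0, 476.083, 193.948], [0.0, 0.0, 1.0]], 'R': [[0.004, -1.0, -0.001], [-0.984, -0.004, -0.181], [0.181, 0.002, -0.984]], 't': [-0.037, 0.52, 0.895]}
wrist {'mtx': [[297.319, 0.0, 255.553], [0.0, 297.319, 192.825], [0.0, 0.0, 1.0]], 'tool_from_camera': [[1.0, -0.0, 0.0, 0.001], [-0.0, -0.295, 0.956, -0.142], [0.0, -0.956, -0.295, 0.076], [0.0, 0.0, 0.0, 1.0]]}
```

View pics/scene0.png

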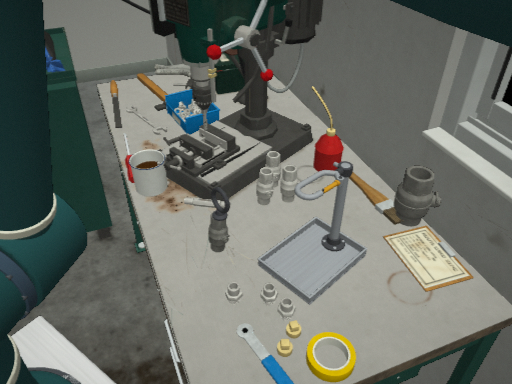

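View pics/top0.png

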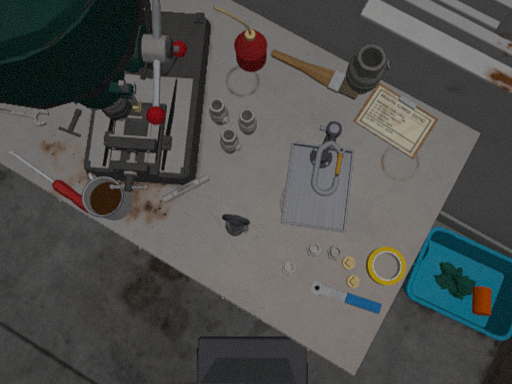

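```bash
cat > h.py <<'E'
from workcell import bot,cams
import cv2,numpy as np
from scipy.spatial.transform import Rotation as Ro
def w(n,p):
    c=cams.calibration(n)
    return np.array(c['R']).T@(np.array(p)-np.array(c['t']))
def px(n,X):
    c=cams.calibration(n);p=np.array(c['R'])@np.array(X)+np.array(c['t']);p=np.array(c['mtx'])@p;return p[:2]/p[2]
def cloud(n,d):
    c=cams.calibration(n);m=np.array(c['mtx']);v,u=np.mgrid[:384,:512]
    P=np.stack([(u-m[0,2])/m[0,0]*d,(v-m[1,2])/m[1,1]*d,d],-1)
    return (P-np.array(c['t']))@np.array(c['R'])
E
python3 - <<'E'
from h import *
s=bot.read_state();print(Ro.from_rotvec(s['tcp_rot']).as_matrix().round(3))
for n in ['scene','top']:
  for l in ['eye','valve','hook_nose','hook_bow','gate_tip','drip_stand','valve_small_2','hex_nipple_1','plug_gauge']:
    print(n,l,[(round(r['conf'],2),w(n,r['xyz']).round(4).tolist()) for r in cams.mark_of(n,l)[:3]])
print(bot.read_state()['time'])
E
```

```text
[[ 0.387 -0.001  0.922]
 [-0.922  0.002  0.387]
 [-0.002 -1.     0.   ]]
scene eye [(0.64, [0.4627, 0.0087, 0.123])]
scene valve [(0.93, [0.4625, 0.0139, -0.0031]), (0.4, [0.376, -0.0844, 0.0015])]
scene hook_nose [(0.93, [0.5205, -0.1562, 0.1897])]
scene hook_bow [(0.71, [0.5194, -0.1409, 0.1908])]
scene gate_tip [(0.58, [0.5307, -0.1617, 0.1865])]
scene drip_stand [(0.87, [0.5465, -0.1467, -0.0032])]
scene valve_small_2 [(0.69, [0.6297, 0.0324, 0.0012])]
scene hex_nipple_1 [(0.8, [0.3764, -0.0843, -0.0025])]
scene plug_gauge [(0.67, [0.5375, 0.1276, -0.0019])]
top eye [(0.79, [0.4592, 0.015, 0.1217])]
top valve [(0.87, [0.4515, 0.0178, 0.0006])]
top hook_nose [(0.79, [0.5192, -0.1577, 0.1897])]
top hook_bow [(0.84, [0.5149, -0.1373, 0.1889]), (0.7, [0.5448, -0.1527, -0.0013])]
top gate_tip [(0.6, [0.5287, -0.16, 0.1905])]
top drip_stand [(0.83, [0.5494, -0.1528, -0.0033]), (0.21, [0.3793, -0.0863, -0.0015])]
top valve_small_2 [(0.97, [0.6307, 0.0326, 0.0]), (0.21, [0.4505, 0.0187, 0.0004])]
top hex_nipple_1 [(0.72, [0.3781, -0.0853, 0.0002])]
top plug_gauge [(0.89, [0.5408, 0.1275, 0.0027])]
1.05
```

Run:
```python
from h import *
for n in ['scene','top']:
    d=np.load(f'pics/{n}0d.npy');P=cloud(n,d);im=cv2.imread(f'pics/{n}0.png')
    # eye
    X=P[...,0];Y=P[...,1];Z=P[...,2];ok=d>0
    m=ok&(abs(X-.46)<.06)&(abs(Y-.015)<.06)&(Z>.104)&(Z<.17)
    q=P[m];c=q.mean(0);u,sv,vt=np.linalg.svd(q-c,full_matrices=False)
    q2=q[:,:2]-q[:,:2].mean(0);_,s2,v2=np.linalg.svd(q2,full_matrices=False)
    print(n,'eye',m.sum(),c.round(4),'line dir',v2[0].round(3),np.degrees(np.arctan2(v2[0][1],v2[0][0])).round(1),'range z',q[:,2].min().round(4),q[:,2].max().round(4),'along',np.ptp(q2@v2[0]).round(4),np.ptp(q2@v2[1]).round(4), 'mid', (q[:,:2].mean(0)+v2[0]*((q2@v2[0]).max()+(q2@v2[0]).min())/2).round(4))
    m=ok&(X>.45)&(X<.75)&(abs(Y+.15)<.12)&(Z>.16)&(Z<.23)
    print(n,'hook',m.sum())
    q=P[m]
    np.save(f'pics/{n}hook.npy',q)
    # top plot x,y
    print('range',q.min(0).round(3),q.max(0).round(3))
    mt=ok&(X>.42)&(X<.68)&(abs(Y+.15)<.12)&(Z>.012)&(Z<.03)
    r=cv2.minAreaRect(P[mt][:,:2].astype(np.float32)*1000);print('tray',r)
    mp=ok&(X>.5)&(X<.7)&(abs(Y+.15)<.1)&(Z>.05)&(Z<.15);print('post',P[mp].mean(0).round(4),mp.sum())
c=cv2.imread('pics/top0.png')[110:250,270:370];c=cv2.resize(c,None,fx=4,fy=4,interpolation=cv2.INTER_CUBIC)
c2=cv2.imread('pics/top0.png')[190:260,200:270];c2=cv2.resize(c2,None,fx=5,fy=5,interpolation=cv2.INTER_CUBIC)
out=np.zeros((560,800,3),np.uint8);out[:560,:400]=c;out[:350,400:750]=c2
cv2.imwrite('pics/crop_top.png',np.clip(out*1.6,0,255).astype(np.uint8))
s=cv2.imread('pics/scene0.png')
c=cv2.resize(s[155:260,280:380],None,fx=4,fy=4,interpolation=cv2.INTER_CUBIC);c2=cv2.resize(s[175:255,190:250],None,fx=5,fy=5,interpolation=cv2.INTER_CUBIC)
out=np.zeros((420,750,3),np.uint8);out[:420,:400]=c;out[:400,400:700]=c2
cv2.imwrite('pics/crop_scene.png',out)
```

```text
scene eye 263 [0.4617 0.0106 0.127 ] line dir [0.198 0.98 ] 78.6 range z 0.1042 0.1498 along 0.049 0.0115 mid [0.4621 0.0121]
scene hook 869
range [ 0.492 -0.175  0.161] [ 0.622 -0.118  0.199]
tray ((524.9080200195312, -145.67388916015625), (131.37876892089844, 211.2877655029297), 81.97394561767578)
post [ 0.6021 -0.1595  0.1018] 394
top eye 197 [0.459  0.0123 0.134 ] line dir [0.204 0.979] 78.2 range z 0.1041 0.1517 along 0.0495 0.0101 mid [0.459  0.0124]
top hook 988
range [ 0.493 -0.173  0.162] [ 0.622 -0.117  0.201]
tray ((524.8858642578125, -145.87384033203125), (130.75001525878906, 213.22793579101562), 82.02140808105469)
post [ 0.6029 -0.1556  0.0946] 63
```

View pics/crop_top.png

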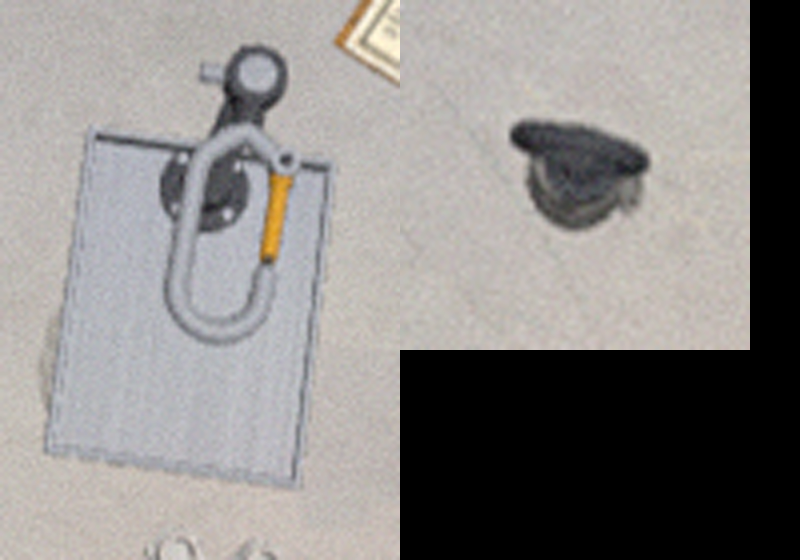

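View pics/crop_scene.png

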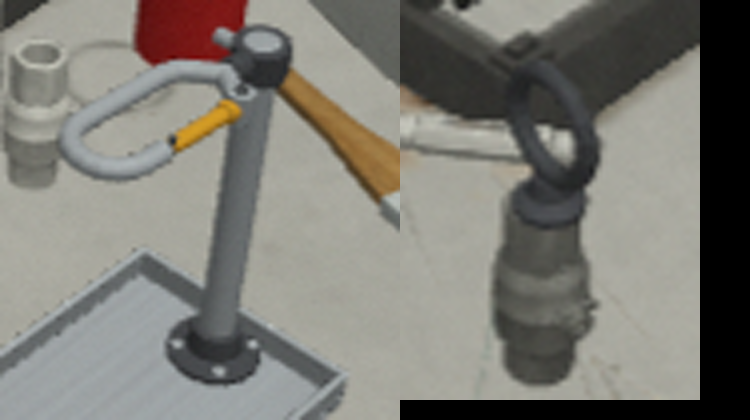

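Run:
```python
from h import *
for n in ['scene','top']:
    q=np.load(f'pics/{n}hook.npy')
    q=q[(q[:,2]>.186)&(q[:,2]<.2)]
    best=[]
    for a in np.radians(np.arange(-16,2,.5)):
        c,s=np.cos(a),np.sin(a)
        y=-s*q[:,0]+c*q[:,1]
        h,_=np.histogram(y,np.arange(y.min(),y.max()+.002,.002)); best.append((np.sum(h**2),round(np.degrees(a),1)))
    print(n,sorted(best)[-6:])
    for ad in(-8,-9.5,-11):
        a=np.radians(ad);c,s=np.cos(a),np.sin(a)
        x=c*q[:,0]+s*q[:,1];y=-s*q[:,0]+c*q[:,1]
        mid=(y.min()+y.max())/2
        o=[]
        for x0 in np.arange(x.min(),x.max(),.01):
            k=(x>=x0)&(x<x0+.01);L=k&(y>mid+.005);R=k&(y<mid-.005)
            f=lambda m:(y[m].min()*1e3,y[m].max()*1e3) if m.any() else (0,0)
            o.append([x0*1e3,*f(R),*f(L)])
        print(n,ad,'minx',x.min());print(np.array(o).round(0))
```

```text
scene [(np.int64(32072), np.float64(-12.0)), (np.int64(32436), np.float64(-10.5)), (np.int64(32508), np.float64(-12.5)), (np.int64(32560), np.float64(-14.0)), (np.int64(32638), np.float64(-11.0)), (np.int64(32692), np.float64(-14.5))]
scene -8 minx 0.5063997141950396
[[506. -84. -75. -65. -48.]
 [516. -90. -75. -58. -46.]
 [526. -90. -81. -54. -46.]
 [536. -90. -82. -55. -46.]
 [546. -90. -82. -55. -45.]
 [556. -90. -82. -56. -46.]
 [566. -91. -85. -56. -49.]
 [576. -94. -81. -60. -49.]
 [586. -94. -75. -64. -52.]
 [596. -78. -75. -65. -63.]
 [606. -82. -75. -65. -62.]
 [616. -85. -75. -65. -48.]
 [626. -83. -75. -64. -52.]
 [636.   0.   0.   0.   0.]]
scene -9.5 minx 0.5080684201839037
[[508. -70. -60. -50. -35.]
 [518. -76. -62. -41. -33.]
 [528. -76. -67. -40. -32.]
 [538. -76. -68. -40. -32.]
 [548. -75. -67. -41. -31.]
 [558. -76. -68. -41. -31.]
 [568. -76. -70. -41. -34.]
 [578. -78. -66. -45. -34.]
 [588. -79. -60. -50. -36.]
 [598. -62. -60. -50. -48.]
 [608. -65. -60. -50. -46.]
 [618. -68. -60. -50. -32.]
 [628. -67. -60. -49. -35.]
 [638.   0.   0.   0.   0.]]
scene -11 m
[... 1223 characters left out ...]
. -75. -67. -40. -30.]
 [559. -75. -67. -40. -30.]
 [569. -75. -68. -40. -31.]
 [579. -77. -66. -42. -31.]
 [589. -77. -59. -48. -33.]
 [599. -62. -59. -48. -43.]
 [609. -64. -59. -48. -45.]
 [619. -67. -59. -48. -31.]
 [629. -66. -59. -48. -31.]
 [639.   0.   0.   0.   0.]]
top -11 minx 0.5099447914701131
[[510. -56. -43. -33. -21.]
 [520. -61. -44. -32. -17.]
 [530. -62. -52. -26. -16.]
 [540. -60. -52. -25. -16.]
 [550. -60. -53. -26. -16.]
 [560. -60. -53. -25. -16.]
 [570. -60. -53. -25. -16.]
 [580. -61. -51. -28. -16.]
 [590. -62. -43. -33. -19.]
 [600. -48. -44. -33. -28.]
 [610. -48. -43. -33. -28.]
 [620. -51. -43. -33. -14.]
 [630. -50. -43. -33. -27.]
 [640.   0.   0.   0.   0.]]
```

play_rows(motion=[[[0.3, 0.9, 0.05], [0, 0, 0.7]], [[0.3, 0.9, 0.05], [0, 0, 0.7]], [[0.3, 0.9, 0.05], [0, 0, 0.7]], [[0.3, 0.9, 0.05], [0, 0, 0.7]], [[0.3, 0.9, 0.05], [0, 0, 0.7]], [[0.3, 0.9, 0.05], [0, 0, 0.7]], [[0.3, 0.9, 0.05], [0, 0, 0.7]]], gripper=0)

```text
time: 1.92
tool_pos: [0.3825, -0.259, 0.2519]
tcp_rot: [-1.516, 0.483, -0.485]
wrist_force: [-0.4, -0.5, 0.2]
width: 0.997
```

play_rows(motion=[[[0.2, 0.685, 0], [0, 0, 0.535]], [[0.2, 0.685, 0], [0, 0, 0.535]], [[0.2, 0.685, 0], [0, 0, 0.535]], [[0.2, 0.685, 0], [0, 0, 0.535]], [[0.2, 0.685, 0], [0, 0, 0.535]], [[0.2, 0.685, 0], [0, 0, 0.535]]])

```text
time: 2.68
tool_pos: [0.4622, 0.013, 0.2513]
tcp_rot: [-1.565, 0.157, -0.157]
wrist_force: [-0.1, -0.6, -0.1]
width: 1.002
```

```bash
cat >> h.py <<'E'
def st():
    s=bot.read_state();R=Ro.from_rotvec(s['tcp_rot']).as_matrix()
    print('t',round(s['time'],2),'tcp',s['tool_pos'].round(4),'xang',np.degrees(np.arctan2(R[1,0],R[0,0])).round(2),'down',R[:,1].round(3),'F',s['wrist_force'].round(2),'w',round(s['width'],3))
    return s,R
def wfromtool(s,R,pc):
    T=np.array(cams.calibration('wrist')['tool_from_camera']);return R@(T[:3,:3]@np.array(pc)+T[:3,3])+s['tool_pos']
def wcloud(s,R,d):
    m=np.array(cams.calibration('wrist')['mtx']);v,u=np.mgrid[:384,:512]
    x=(u-m[0,2])/m[0,0];y=(v-m[1,2])/m[1,1];r=np.hypot(x,y)+1e-9
    k=np.tan(np.minimum(r,1.5))/r*d
    P=np.stack([x*k,y*k,d],-1);T=np.array(cams.calibration('wrist')['tool_from_camera'])
    return (P@T[:3,:3].T+T[:3,3])@R.T+s['tool_pos']
E
python3 - <<'E'
from h import *
s,R=st()
im,d=cams.read_camera('wrist');cv2.imwrite('pics/w1.png',im[:,:,::-1]);np.save('pics/w1d.npy',d)
for l in ['eye','hook_nose']: print(l,[(round(r['conf'],2),wfromtool(s,R,r['xyz']).round(4).tolist()) for r in cams.mark_of('wrist',l)[:2]])
P=wcloud(s,R,d);X,Y,Z=P[...,0],P[...,1],P[...,2]
m=(d>0)&(abs(X-.46)<.05)&(abs(Y-.012)<.05)&(Z>.105)&(Z<.165)
q=P[m];q2=q[:,:2]-q[:,:2].mean(0);_,_,v=np.linalg.svd(q2,full_matrices=False)
a=q2@v[0];b=q2@v[1]
print(m.sum(),q.mean(0).round(4),np.degrees(np.arctan2(v[0,1],v[0,0])),'mid',(q[:,:2].mean(0)+v[0]*(a.max()+a.min())/2+v[1]*(b.max()+b.min())/2).round(4),np.ptp(a),np.ptp(b),q[:,2].max())
E
```

```text
t 2.67 tcp [0.4622 0.013  0.2513] xang -11.44 down [ 0. -0. -1.] F [-0.06 -0.61 -0.09] w 1.002
eye [(0.92, [0.4605, 0.0145, 0.1259]), (0.62, [0.5461, -0.1505, 0.0022])]
hook_nose []
544 [0.4628 0.0195 0.1429] -102.00963618403286 mid [0.462  0.0157] 0.048476605384481654 0.009324965731919162 0.1515844844368433
```

View pics/w1.png

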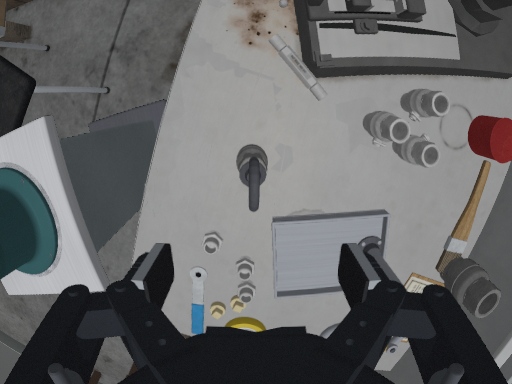

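play_rows(motion=[[[-0.002, 0.001, -0.1], [0, 0, 0]], [[-0.002, 0.001, -0.2], [0, 0, 0]], [[-0.002, 0.001, -0.25], [0, 0, 0]], [[-0.002, 0.001, -0.27], [0, 0, 0]], [[-0.002, 0.001, -0.27], [0, 0, 0]]])

```text
time: 3.45
tool_pos: [0.4606, 0.0112, 0.1433]
tcp_rot: [-1.565, 0.161, -0.16]
wrist_force: [0.2, -0.7, 0.3]
width: 0.999
```

play_rows(motion=[[[0, 0, 0], [0, 0, 0]], [[0, 0, 0], [0, 0, 0]], [[0, 0, 0], [0, 0, 0]], [[0, 0, 0], [0, 0, 0]], [[0, 0, 0], [0, 0, 0]], [[0, 0, 0], [0, 0, 0]], [[0, 0, 0], [0, 0, 0]], [[0, 0, 0], [0, 0, 0]]], gripper=1, squeeze=80)

```text
time: 4.45
tool_pos: [0.4611, 0.0121, 0.1438]
tcp_rot: [-1.565, 0.159, -0.16]
wrist_force: [0.6, 0.5, 6.2]
width: 0.061
```

Run:
```python
from h import *
s,R=st()
im,d=cams.read_camera('wrist');cv2.imwrite('pics/w2.png',im[:,:,::-1])
im2,_=cams.read_camera('scene');
c=cv2.resize(im2[150:270,170:290],None,fx=3,fy=3)
o=np.zeros((384,880,3),np.uint8);o[:,:512]=im;o[:360,512:872]=c;cv2.imwrite('pics/w2.png',cv2.resize(o[:,:,::-1],(800,349)))
```

```text
t 4.45 tcp [0.4611 0.0121 0.1438] xang -11.63 down [ 0.001 -0.    -1.   ] F [0.57 0.5  6.25] w 0.061
```

View pics/w2.png

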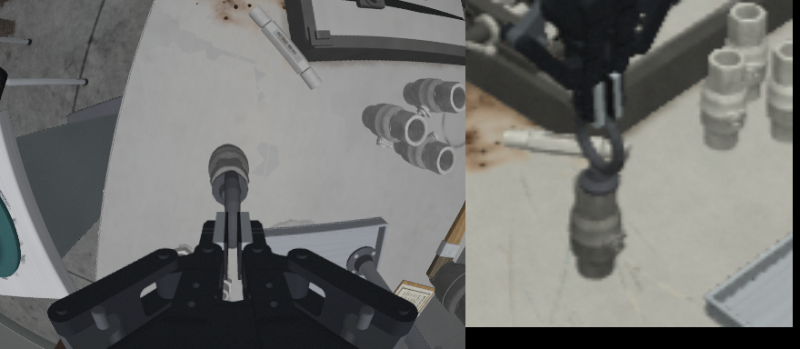

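Run:
```python
from h import *
im,d=cams.read_camera('wrist')
im2,_=cams.read_camera('scene')
o=np.zeros((480,800,3),np.uint8)
o[:,:400]=cv2.resize(im[150:270,200:300],(400,480),interpolation=cv2.INTER_CUBIC)
o[:,400:]=cv2.resize(im2[160:232,192:252],(400,480),interpolation=cv2.INTER_CUBIC)
cv2.imwrite('pics/w3.png',np.clip(o[:,:,::-1]*1.8,0,255))
s,R=st();print(px('scene',s['tool_pos']), px('scene',s['tool_pos']+[0,0,.019]))
```

```text
t 4.65 tcp [0.4611 0.0121 0.1438] xang -11.63 down [ 0.001 -0.    -1.   ] F [0.04 0.43 4.85] w 0.057
[218.3948899  191.95292014] [217.9236842 183.6303856][ WARN:0@1.606] global loadsave.cpp:1063 imwrite_ Unsupported depth image for selected encoder is fallbacked to CV_8U.
```

View pics/w3.png

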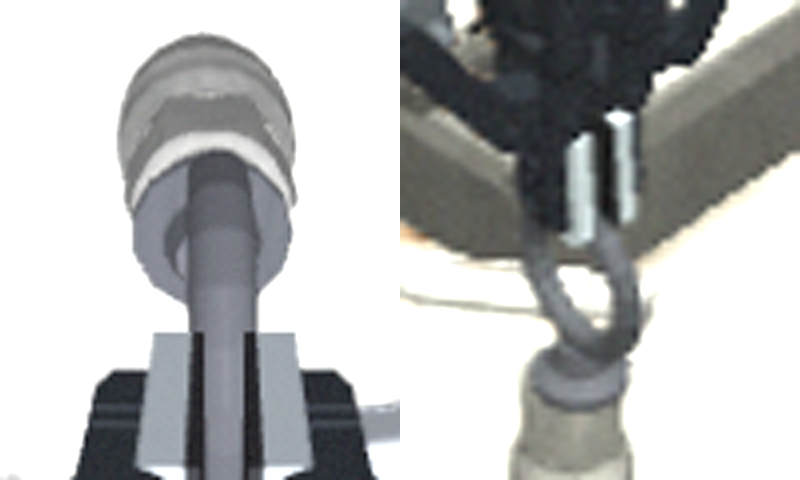

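play_rows(motion=[[[0, 0, 0], [0, 0, 0]], [[0, 0, 0], [0, 0, 0]], [[0, 0, 0.005], [0, 0, 0]], [[0, 0, 0.01], [0, 0, 0]], [[0, 0, 0.015], [0, 0, 0]], [[0, 0, 0.02], [0, 0, 0]], [[0, 0, 0.025], [0, 0, 0]], [[0, 0, 0.025], [0, 0, 0]]])

```text
time: 5.65
tool_pos: [0.4609, 0.0121, 0.1535]
tcp_rot: [-1.565, 0.159, -0.16]
wrist_force: [-0.3, 0.0, -2.6]
width: 0.053
```

Run:
```python
from h import *
s,R=st()
im,d=cams.read_camera('wrist')
im2,_=cams.read_camera('scene')
o=np.zeros((480,800,3),np.uint8)
o[:,:400]=cv2.resize(im[150:270,200:300],(400,480),interpolation=cv2.INTER_CUBIC)
o[:,400:]=cv2.resize(im2[155:245,185:260],(400,480),interpolation=cv2.INTER_CUBIC)
cv2.imwrite('pics/w4.png',o[:,:,::-1])
st()
```

```text
t 5.65 tcp [0.4609 0.0121 0.1535] xang -11.63 down [ 0. -0. -1.] F [-0.3   0.03 -2.55] w 0.053
t 5.75 tcp [0.4607 0.0121 0.1533] xang -11.63 down [ 0.  0. -1.] F [-0.17  0.87 -1.87] w 0.061
```

View pics/w4.png

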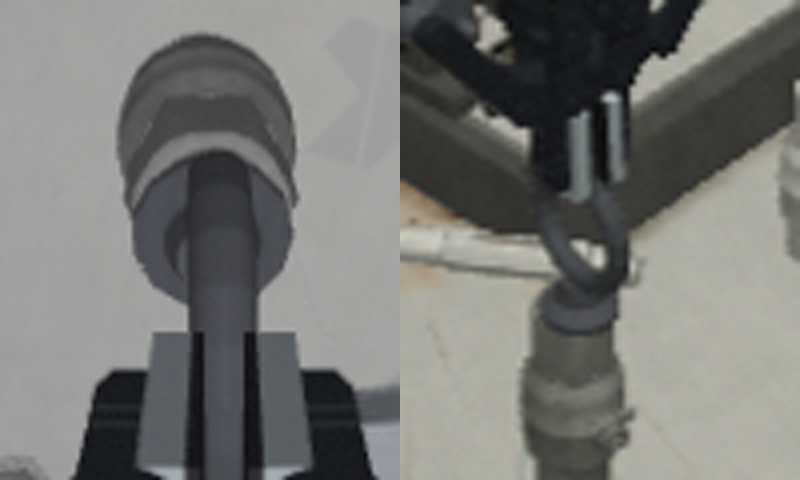

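Run:
```python
from h import *
for n in ['top','scene']:
    d=np.load(f'pics/{n}0d.npy');P=cloud(n,d);X,Y,Z=P[...,0],P[...,1],P[...,2]
    m=(d>0)&(X>.4)&(X<.72)&(abs(Y+.15)<.12)&(Z>.006)&(Z<.03)
    q=P[m][:,:2]
    # left/right edges per x bin
    for a0 in [-8]:
        a=np.radians(a0);c,s=np.cos(a),np.sin(a);x=c*q[:,0]+s*q[:,1];y=-s*q[:,0]+c*q[:,1]
        L=[];Rr=[];xs=[]
        for b in np.arange(.47,.62,.01):
            k=(x>b)&(x<b+.01)
            if k.sum()<5: continue
            xs.append(b+.005);L.append(y[k].max());Rr.append(y[k].min())
        print(n,'L slope deg',np.degrees(np.polyfit(xs,L,1)[0]).round(2),'R',np.degrees(np.polyfit(xs,Rr,1)[0]).round(2),'width',(np.mean(L)-np.mean(Rr)).round(4),'mid y',((np.mean(L)+np.mean(Rr))/2).round(4),'x range',x.min().round(4),x.max().round(4))
    m=(d>0)&(X>.59)&(X<.68)&(abs(Y+.16)<.06)&(Z>.195)&(Z<.225);q=P[m]
    print('head',q.mean(0).round(4),q.min(0).round(4),q.max(0).round(4))
```

```text
top L slope deg -0.02 R -0.04 width 0.1296 mid y -0.071 x range 0.4175 0.7456
head [ 0.6066 -0.1572  0.1966] [ 0.5902 -0.1694  0.195 ] [ 0.6205 -0.1334  0.1994]
scene L slope deg -0.32 R -0.09 width 0.1301 mid y -0.0714 x range 0.4158 0.7346
head [ 0.6065 -0.1576  0.1959] [ 0.5909 -0.1704  0.1951] [ 0.6191 -0.1452  0.1975]
```

play_rows(motion=[[[-0.03, -0.03, 0.06], [0, 0, 0]], [[-0.075, -0.105, 0.14], [0, 0, 0]], [[-0.1, -0.2, 0.14], [0, 0, 0]], [[-0.12, -0.3, 0.14], [0, 0, 0]], [[-0.12, -0.4, 0.14], [0, 0, 0]], [[-0.11, -0.5, 0.14], [0, 0, 0]], [[-0.075, -0.58, 0.14], [0, 0, 0]], [[-0.03, -0.61, 0.14], [0, 0, 0]], [[0.0, -0.61, 0.14], [0, 0, 0]], [[0.0, -0.61, 0.14], [0, 0, 0]]], squeeze=100)

```text
time: 7.0
tool_pos: [0.461, -0.2313, 0.209]
tcp_rot: [-1.564, 0.159, -0.158]
wrist_force: [-0.4, 0.2, -2.6]
width: 0.048
```

Run:
```python
from h import *
s,R=st()
```

```text
t 7.0 tcp [ 0.461  -0.2313  0.209 ] xang -11.59 down [-0.001  0.001 -1.   ] F [-0.36  0.24 -2.6 ] w 0.048
```

play_rows(motion=[[[0.05, 0.01, 0], [0, 0, 0]], [[0.11, 0.03, 0], [0, 0, 0]], [[0.15, 0.045, 0], [0, 0, 0]], [[0.165, 0.048, 0], [0, 0, 0]], [[0.165, 0.048, 0], [0, 0, 0]], [[0.165, 0.048, 0], [0, 0, 0]]])

```text
time: 7.75
tool_pos: [0.5262, -0.2127, 0.209]
tcp_rot: [-1.565, 0.16, -0.159]
wrist_force: [-0.2, 0.8, -3.0]
width: 0.053
```

Run:
```python
from h import *
s,R=st()
im,d=cams.read_camera('wrist');np.save('pics/w5d.npy',d)
t,dt=cams.read_camera('top');np.save('pics/t5d.npy',dt)
sc,ds=cams.read_camera('scene');np.save('pics/s5d.npy',ds)
for n in ['scene','top']:
  for l in ['eye','hook_nose','gate_tip','hook_bow']:
    print(n,l,[(round(r['conf'],2),w(n,r['xyz']).round(4).tolist()) for r in cams.mark_of(n,l)[:2]])
for l in ['eye','hook_nose','gate_tip','hook_bow']:
    print('wrist',l,[(round(r['conf'],2),wfromtool(s,R,r['xyz']).round(4).tolist()) for r in cams.mark_of('wrist',l)[:2]])
o=np.zeros((600,800,3),np.uint8)
o[:300,:400]=cv2.resize(im,(400,300));o[:300,400:]=cv2.resize(t[100:250,250:450],(400,300),interpolation=cv2.INTER_CUBIC)
o[300:,:400]=cv2.resize(sc[140:290,250:450],(400,300),interpolation=cv2.INTER_CUBIC)
cv2.imwrite('pics/a5.png',o[:,:,::-1]);st()
```

```text
t 7.75 tcp [ 0.5262 -0.2127  0.209 ] xang -11.64 down [-0.001  0.    -1.   ] F [-0.18  0.83 -2.99] w 0.053
scene eye [(0.85, [0.5261, -0.2114, 0.19])]
scene hook_nose [(0.62, [0.5221, -0.1565, 0.1858])]
scene gate_tip [(0.42, [0.5283, -0.1625, 0.1859])]
scene hook_bow [(0.82, [0.5186, -0.1391, 0.1923])]
top eye []
top hook_nose [(0.55, [0.5178, -0.161, 0.1866])]
top gate_tip [(0.62, [0.5266, -0.1582, 0.1872])]
top hook_bow [(0.74, [0.5159, -0.1404, 0.1896])]
wrist eye [(0.83, [0.5223, -0.2105, 0.1868])]
wrist hook_nose [(0.67, [0.5195, -0.1575, 0.1881])]
wrist gate_tip [(0.72, [0.5254, -0.1569, 0.1883])]
wrist hook_bow [(0.17, [0.5187, -0.1592, 0.1879])]
t 8.5 tcp [ 0.5267 -0.2127  0.2093] xang -11.63 down [-0.  0. -1.] F [-0.89 -0.13 -2.23] w 0.05
```

View pics/a5.png

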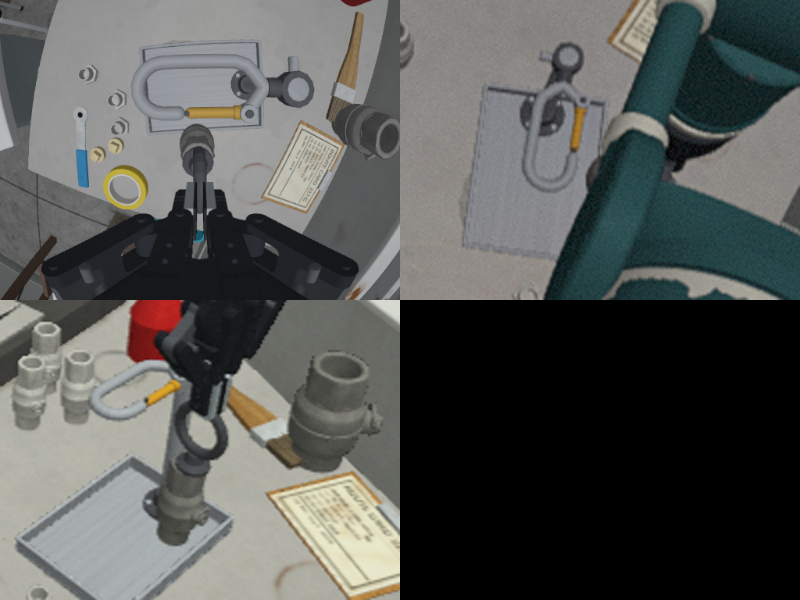

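```bash
cat >> h.py <<'E'
def hookfit(P,ok,verbose=True):
    # hook-plane points -> yaw, nose (world)
    m=ok&(P[...,2]>.183)&(P[...,2]<.203)&(abs(P[...,0]-.56)<.09)&(abs(P[...,1]+.15)<.06)
    q=P[m][:,:2]
    return q
E
python3 - <<'E'
from h import *
s,R=st()
d=np.load('pics/w5d.npy');P=wcloud(s,R,d)
q=hookfit(P,d>0)
print(len(q),q.min(0),q.max(0))
for ad in (-8,-9.5,-11):
    a=np.radians(ad);c,sn=np.cos(a),np.sin(a)
    x=c*q[:,0]+sn*q[:,1];y=-sn*q[:,0]+c*q[:,1];o=[]
    mid=-.055 if ad==-9.5 else (-.0685 if ad==-8 else -.042)
    for x0 in np.arange(x.min(),x.min()+.1,.01):
        k=(x>=x0)&(x<x0+.01);L=k&(y>mid+.005);Rr=k&(y<mid-.005)
        f=lambda m:(y[m].min()*1e3,y[m].max()*1e3) if m.any() else (0,0)
        o.append([x0*1e3,*f(Rr),*f(L)])
    print(ad);print(np.array(o).round(1))
# eye in tool coordinates
m=(d>0)&(abs(P[...,0]-.5265)<.02)&(abs(P[...,1]+.2127)<.045)&(P[...,2]>.168)&(P[...,2]<.203)
e=P[m]-s['tool_pos'];a=np.radians(-11.6);u=np.array([np.cos(a),np.sin(a)]);v=np.array([-u[1],u[0]])
xx=e[:,:2]@u;yy=e[:,:2]@v
print('eye tool: x',np.percentile(xx,[1,5,50,95,99]).round(4),'y',np.percentile(yy,[1,50,99]).round(4),'z',e[:,2].min(),e[:,2].max())
for z0 in np.arange(-.04,0,.005):
    k=(e[:,2]>z0)&(e[:,2]<z0+.005)
    if k.any(): print(round(z0,3),k.sum(),xx[k].min().round(4),xx[k].max().round(4),yy[k].min().round(4),yy[k].max().round(4))
E
```

```text
t 8.5 tcp [ 0.5267 -0.2127  0.2093] xang -11.63 down [-0.  0. -1.] F [-0.89 -0.13 -2.23] w 0.05
9538 [ 0.49375489 -0.19435948] [ 0.62295458 -0.11562587]
-8
[[ 508.2  -82.9  -73.5  -63.5  -46.5]
 [ 518.2  -87.2  -73.5  -60.9  -42.6]
 [ 528.2  -88.4  -78.   -52.6  -42.5]
 [ 538.2  -88.4  -78.6  -52.9  -42.8]
 [ 548.2 -118.1  -80.   -53.4  -43. ]
 [ 558.2  -89.   -80.6  -53.6  -43.7]
 [ 568.2  -89.2  -81.   -54.5  -44.3]
 [ 578.2  -91.6  -78.1  -58.6  -44.6]
 [ 588.2  -91.8  -73.8  -63.1  -47.1]
 [ 598.2  -80.   -73.5  -63.1  -56.5]]
-9.5
[[ 509.6  -69.3  -60.   -50.   -32.9]
 [ 519.6  -73.4  -60.1  -47.3  -28.7]
 [ 529.6  -74.4  -64.   -38.8  -28.5]
 [ 539.6  -74.2  -64.5  -38.5  -28.7]
 [ 549.6 -103.7  -65.6  -38.8  -28.6]
 [ 559.6 -103.   -66.   -38.7  -29.1]
 [ 569.6  -74.2  -66.   -39.3  -29.2]
 [ 579.6  -76.2  -62.9  -43.1  -29.3]
 [ 589.6  -76.3  -60.   -49.6  -32.2]
 [ 599.6  -64.9  -60.4  -50.   -40.8]]
-11
[[510.7 -55.2 -47.  -37.  -19.3]
 [520.7 -59.6 -47.  -33.7 -14.9]
 [530.7 -60.4 -50.1 -24.9 -14.6]
 [540.7 -59.9 -50.3 -24.1 -14.5]
 [550.7 -89.2 -51.1 -24.2 -14.2]
 [560.7 -88.7 -51.1 -23.8 -14.4]
 [570.7 -59.2 -50.8 -24.2 -14.1]
 [580.7 -60.6 -48.6 -27.7 -14.1]
 [590.7 -60.8 -47.  -36.7 -16.8]
 [600.7 -49.9 -47.  -37.  -25.1]]
eye tool: x [-0.004  -0.0038  0.      0.0043  0.0048] y [0.0196 0.0249 0.0277] z -0.027892298014080302 -0.0063039546383635015
-0.03 6 -0.0018 0.0035 0.025 0.0269
-0.025 24 -0.0042 0.0045 0.0242 0.0279
-0.02 65 -0.004 0.0045 0.0234 0.0278
-0.015 99 -0.0039 0.0049 0.0212 0.027
-0.01 96 -0.0038 0.0049 -0.0201 0.0253
```

play_rows(motion=[[[0.003, 0.015, 0], [0, 0, 0]], [[0.006, 0.03, 0], [0, 0, 0]], [[0.009, 0.044, 0], [0, 0, 0]], [[0.009, 0.044, 0], [0, 0, 0]]])

```text
time: 9.0
tool_pos: [0.5304, -0.1945, 0.2093]
tcp_rot: [-1.565, 0.159, -0.159]
wrist_force: [0.3, 0.1, -2.5]
width: 0.048
```

play_rows(motion=[[[0.001, 0.005, 0], [0, 0, 0]], [[0.002, 0.01, 0], [0, 0, 0]], [[0.003, 0.015, 0], [0, 0, 0]], [[0.003, 0.015, 0], [0, 0, 0]]])

```text
time: 9.5
tool_pos: [0.5314, -0.1896, 0.2094]
tcp_rot: [-1.566, 0.159, -0.159]
wrist_force: [-2.2, -2.1, -1.8]
width: 0.051
```

play_rows(motion=[[[0.001, 0.005, 0], [0, 0, 0]], [[0.002, 0.01, 0], [0, 0, 0]], [[0.003, 0.015, 0], [0, 0, 0]], [[0.003, 0.015, 0], [0, 0, 0]]])

```text
time: 10.0
tool_pos: [0.5327, -0.1831, 0.2093]
tcp_rot: [-1.565, 0.159, -0.159]
wrist_force: [-1.6, -4.4, -2.1]
width: 0.048
```

```bash
cat >> h.py <<'E'
def look(tag):
    s,R=st()
    im,d=cams.read_camera('wrist');np.save(f'pics/{tag}d.npy',d)
    cv2.imwrite(f'pics/{tag}.png',cv2.resize(im[20:220,130:430],(800,533),interpolation=cv2.INTER_CUBIC)[:,:,::-1])
    P=wcloud(s,R,d)
    a=np.arctan2(R[1,0],R[0,0]);u=np.array([np.cos(a),np.sin(a)]);v=np.array([-u[1],u[0]])
    Q=P-s['tool_pos'];xx=Q[...,:2]@u;yy=Q[...,:2]@v;z=P[...,2]
    eye=s['tool_pos'][:2]+.0003*u+.0017*v
    # spine: fit line through outer edges of spine, hook plane
    m=(d>0)&(z>.183)&(z<.2)&(abs(P[...,0]-.56)<.09)&(abs(P[...,1]+.15)<.06)
    q=P[m][:,:2]
    best=None
    for ad in np.arange(-14,-1,.25):
        c,sn=np.cos(np.radians(ad)),np.sin(np.radians(ad));y=-sn*q[:,0]+c*q[:,1];x=c*q[:,0]+sn*q[:,1]
        k=(x>x.min()+.025)&(x<x.min()+.065);ym=y[k].max();
        e=[y[k&(x>b)&(x<=b+.005)].max(initial=-9) for b in np.arange(x.min()+.025,x.min()+.065,.005)]
        sl=np.std(e)
        if best is None or sl<best[0]: best=(sl,ad,x.min(),np.median(e))
    sl,ad,xm,ys=best;c,sn=np.cos(np.radians(ad)),np.sin(np.radians(ad))
    nx,ny=xm+.028,ys-.041
    N=np.array([c*nx-sn*ny,sn*nx+c*ny]);dlt=eye-N
    print('hook yaw',ad,'res',round(sl*1e3,2),'nose',N.round(4),'eye in nose',(np.array([c*dlt[0]+sn*dlt[1],-sn*dlt[0]+c*dlt[1],s['tool_pos'][2]-.0193-.19])*1e3).round(1))
E
python3 -c "
from h import *
look('w6')"
```

```text
t 10.0 tcp [ 0.5327 -0.1831  0.2093] xang -11.62 down [ 0. -0. -1.] F [-1.57 -4.39 -2.12] w 0.048
hook yaw -11.75 res 0.06 nose [ 0.5183 -0.1564] eye in nose [ 19.9 -21.5   0. ]
```

View pics/w6.png

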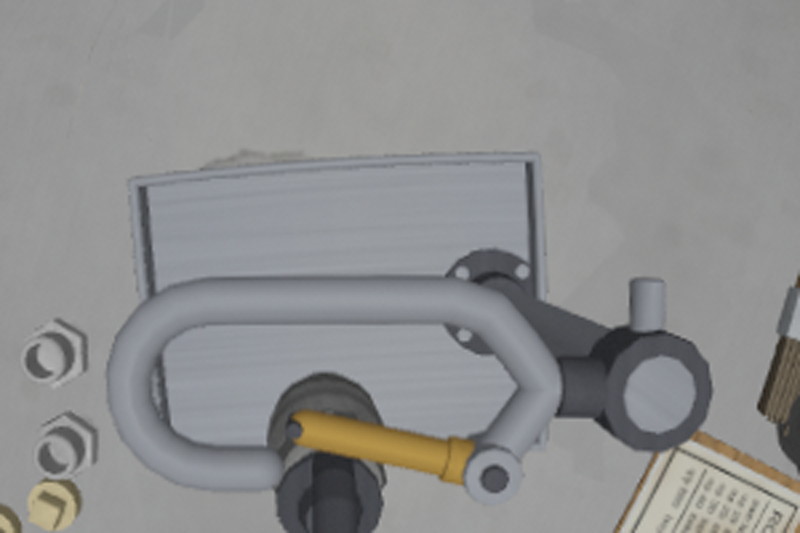

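play_rows(motion=[[[0.002, 0.008, 0], [0, 0, 0]], [[0.0035, 0.016, 0], [0, 0, 0]], [[0.005, 0.024, 0], [0, 0, 0]], [[0.0065, 0.032, 0], [0, 0, 0]], [[0.0065, 0.032, 0], [0, 0, 0]]])

```text
time: 10.68
tool_pos: [0.5345, -0.1697, 0.2088]
tcp_rot: [-1.565, 0.161, -0.157]
wrist_force: [-3.4, -3.0, -3.6]
width: 0.044
```

```bash
python3 -c "
from h import *
look('w7')"
```

```text
t 10.68 tcp [ 0.5345 -0.1697  0.2088] xang -11.6 down [-0.002  0.001 -1.   ] F [-3.39 -3.02 -3.62] w 0.044
hook yaw -11.5 res 0.07 nose [ 0.5179 -0.156 ] eye in nose [19.3 -8.5 -0.5]
```

View pics/w7.png

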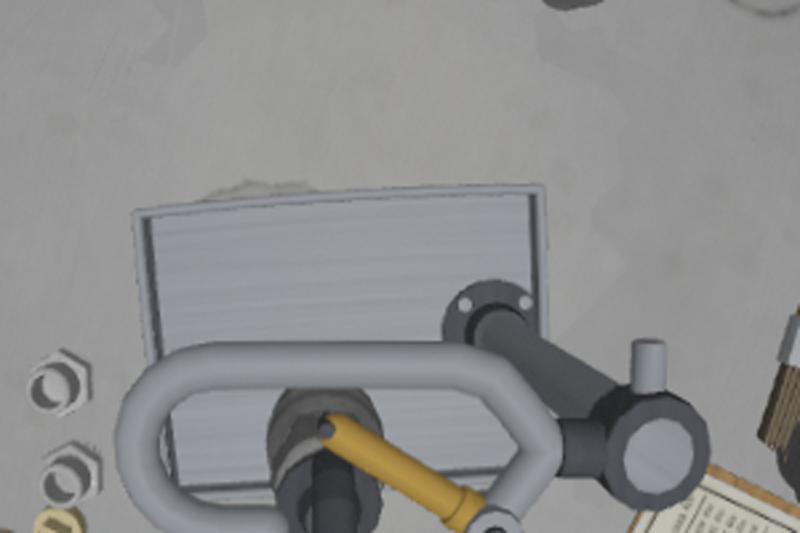

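play_rows(motion=[[[0.001, 0.006, 0], [0, 0, 0]], [[-0.009, 0.008, 0], [0, 0, 0]], [[-0.02, 0.01, 0], [0, 0, 0]], [[-0.031, 0.012, 0], [0, 0, 0]], [[-0.042, 0.014, 0], [0, 0, 0]], [[-0.054, 0.0175, 0], [0, 0, 0]], [[-0.054, 0.0175, 0], [0, 0, 0]], [[-0.054, 0.0175, 0], [0, 0, 0]]])

```text
time: 11.72
tool_pos: [0.5139, -0.1632, 0.2094]
tcp_rot: [-1.565, 0.159, -0.16]
wrist_force: [0.0, -0.6, -3.3]
width: 0.046
```

```bash
python3 -c "
from h import *
look('w8')
im,_=cams.read_camera('scene');cv2.imwrite('pics/s8.png',cv2.resize(im[130:280,250:450],(800,600),interpolation=cv2.INTER_CUBIC)[:,:,::-1])
st()"
```

```text
t 11.72 tcp [ 0.5139 -0.1632  0.2094] xang -11.63 down [ 0.001  0.    -1.   ] F [ 0.02 -0.58 -3.25] w 0.046
hook yaw -10.0 res 0.08 nose [ 0.5176 -0.1578] eye in nose [-2.3 -4.2  0.1]
t 11.82 tcp [ 0.5139 -0.1633  0.2094] xang -11.63 down [ 0.  0. -1.] F [ 0.4   0.14 -2.55] w 0.048
```

View pics/w8.png

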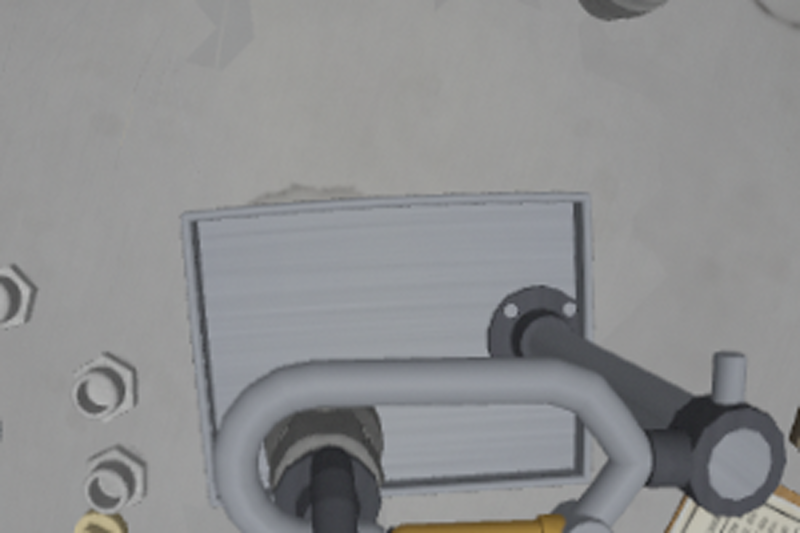

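View pics/s8.png

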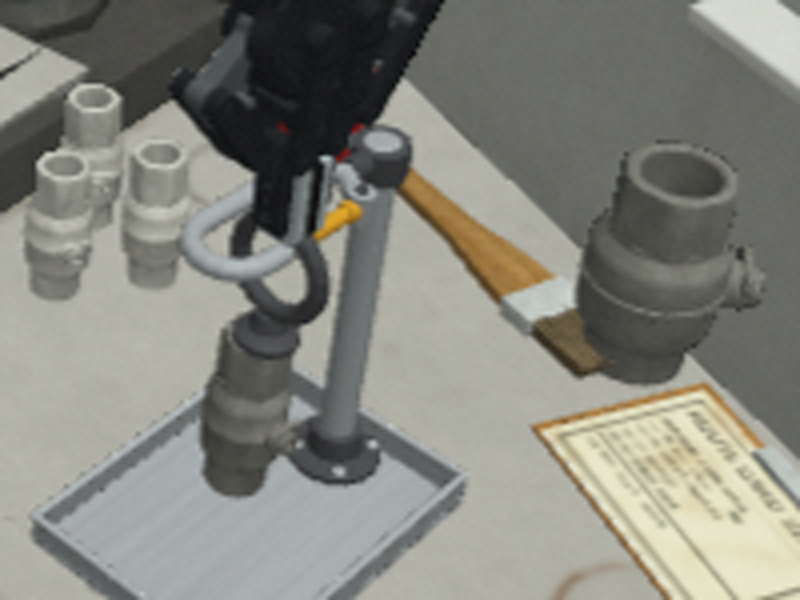

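play_rows(motion=[[[0.01, -0.002, -0.005], [0, 0, 0]], [[0.022, -0.004, -0.01], [0, 0, 0]], [[0.034, -0.006, -0.0125], [0, 0, 0]], [[0.046, -0.008, -0.0125], [0, 0, 0]], [[0.056, -0.01, -0.0125], [0, 0, 0]], [[0.0615, -0.011, -0.0125], [0, 0, 0]], [[0.0615, -0.011, -0.0125], [0, 0, 0]]])

```text
time: 12.7
tool_pos: [0.5384, -0.1677, 0.2043]
tcp_rot: [-1.565, 0.159, -0.159]
wrist_force: [1.0, -0.7, -2.9]
width: 0.044
```

```bash
python3 -c "
from h import *
look('w9')
f=[]
for i in range(3):
    cams.read_camera('wrist');f.append(bot.read_state()['wrist_force'])
print(np.mean(f,0),np.std(f,0))
"
```

```text
t 12.7 tcp [ 0.5384 -0.1677  0.2043] xang -11.63 down [-0. -0. -1.] F [ 1.04 -0.71 -2.9 ] w 0.044
hook yaw -10.0 res 0.1 nose [ 0.5179 -0.158 ] eye in nose [22.2 -4.3 -5. ]
[ 0.31096012 -0.17269458 -3.01762005] [0.44434625 0.08792206 0.3048768 ]
```

View pics/w9.png

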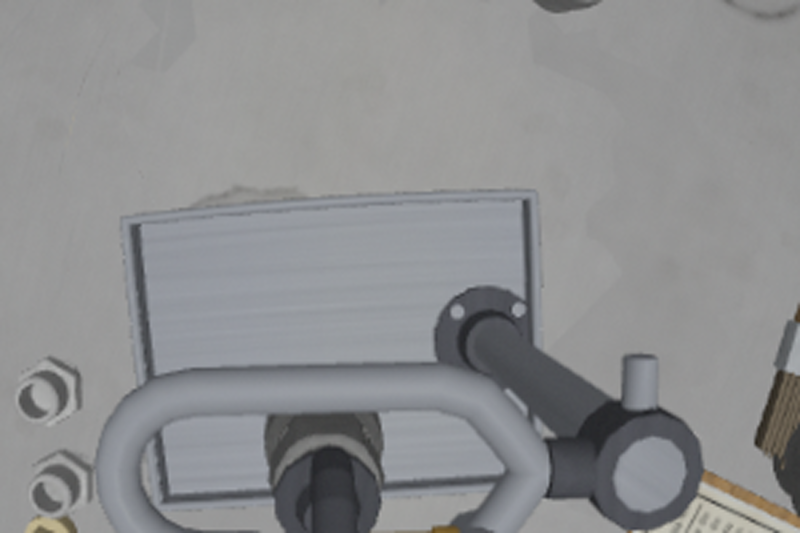

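play_rows(motion=[[[-0.001, -0.005, 0], [0, 0, 0]], [[-0.0015, -0.01, 0], [0, 0, 0]], [[-0.002, -0.015, 0], [0, 0, 0]], [[-0.003, -0.02, 0], [0, 0, 0]]])

```text
time: 13.4
tool_pos: [0.5371, -0.1758, 0.2043]
tcp_rot: [-1.565, 0.159, -0.16]
wrist_force: [-1.3, 0.1, -2.6]
width: 0.044
```

play_rows(motion=[[[-0.0005, -0.0025, 0], [0, 0, 0]], [[-0.0005, -0.005, 0], [0, 0, 0]]])

```text
time: 13.65
tool_pos: [0.5369, -0.1777, 0.2043]
tcp_rot: [-1.565, 0.159, -0.159]
wrist_force: [0.3, 0.9, -2.8]
width: 0.046
```

play_rows(motion=[[[-0.0005, -0.0025, 0], [0, 0, 0]], [[-0.0005, -0.005, 0], [0, 0, 0]]])

```text
time: 13.9
tool_pos: [0.5367, -0.1797, 0.2043]
tcp_rot: [-1.565, 0.159, -0.159]
wrist_force: [0.3, -0.2, -3.0]
width: 0.048
```

```bash
python3 -c "
from h import *
look('w10')
"
```

```text
t 13.9 tcp [ 0.5367 -0.1797  0.2043] xang -11.63 down [-0.  0. -1.] F [ 0.33 -0.18 -2.96] w 0.048
hook yaw -6.25 res 0.04 nose [ 0.5183 -0.1645] eye in nose [ 20.4 -11.5  -5. ]
```

play_rows(motion=[[[0, -0.0025, 0], [0, 0, 0]], [[0, -0.004, 0], [0, 0, 0]]])

```text
time: 14.2
tool_pos: [0.5367, -0.1813, 0.2042]
tcp_rot: [-1.565, 0.159, -0.159]
wrist_force: [-0.1, 0.5, -2.6]
width: 0.044
```

play_rows(motion=[[[0, -0.001, 0], [0, 0, 0]], [[0, -0.001, 0], [0, 0, 0]]])

```text
time: 14.45
tool_pos: [0.5367, -0.1816, 0.2043]
tcp_rot: [-1.565, 0.159, -0.159]
wrist_force: [0.9, 1.5, -2.6]
width: 0.049
```

```bash
python3 -c "
from h import *
look('w11')
"
```

```text
t 14.45 tcp [ 0.5367 -0.1816  0.2043] xang -11.64 down [-0.  0. -1.] F [ 0.89  1.52 -2.62] w 0.049
hook yaw -4.25 res 0.09 nose [ 0.5192 -0.1672] eye in nose [ 19.1 -11.4  -5. ]
```

play_rows(motion=[[[0, -0.001, 0], [0, 0, 0]]])

```text
time: 14.62
tool_pos: [0.5367, -0.1818, 0.2043]
tcp_rot: [-1.564, 0.159, -0.159]
wrist_force: [-0.6, 2.3, -1.7]
width: 0.045
```

play_rows(motion=[[[0, -0.001, 0], [0, 0, 0]]])

```text
time: 14.75
tool_pos: [0.5367, -0.182, 0.2042]
tcp_rot: [-1.564, 0.16, -0.159]
wrist_force: [0.1, 3.1, -2.6]
width: 0.046
```

play_rows(motion=[[[0, 0, 0], [0, 0, 0]]])

```text
time: 14.88
tool_pos: [0.5367, -0.182, 0.2042]
tcp_rot: [-1.564, 0.16, -0.159]
wrist_force: [0.1, 3.2, -1.9]
width: 0.045
```

play_rows(motion=[[[0, -0.0015, 0], [0, 0, 0]], [[0, -0.0025, 0], [0, 0, 0]]])

```text
time: 15.12
tool_pos: [0.5367, -0.1823, 0.2041]
tcp_rot: [-1.563, 0.16, -0.159]
wrist_force: [1.1, 7.2, -2.2]
width: 0.05
```

play_rows(motion=[[[0, -0.0015, 0], [0, 0, 0]], [[0, -0.002, 0], [0, 0, 0]]])

```text
time: 15.38
tool_pos: [0.5367, -0.1825, 0.204]
tcp_rot: [-1.561, 0.16, -0.159]
wrist_force: [0.6, 7.9, -1.8]
width: 0.051
```

```bash
python3 -c "
from h import *
look('w12')
"
```

```text
t 15.38 tcp [ 0.5367 -0.1825  0.204 ] xang -11.64 down [-0.     0.004 -1.   ] F [ 0.6   7.92 -1.79] w 0.051
hook yaw -4.75 res 0.08 nose [ 0.5187 -0.1669] eye in nose [ 19.7 -12.4  -5.3]
```

play_rows(motion=[[[0, -0.001, 0], [0, 0, 0]], [[0, -0.0018, 0], [0, 0, 0]]])

```text
time: 15.68
tool_pos: [0.5367, -0.1826, 0.2039]
tcp_rot: [-1.56, 0.16, -0.159]
wrist_force: [0.3, 9.6, -1.6]
width: 0.043
```

play_rows(motion=[[[0, 0, 0], [0, 0, 0]]])

```text
time: 15.8
tool_pos: [0.5367, -0.1826, 0.2039]
tcp_rot: [-1.56, 0.16, -0.159]
wrist_force: [0.9, 8.9, -1.9]
width: 0.047
```

play_rows(motion=[[[0, 0, 0], [0, 0, 0]]])

```text
time: 15.92
tool_pos: [0.5367, -0.1826, 0.2039]
tcp_rot: [-1.56, 0.16, -0.159]
wrist_force: [2.1, 9.4, -2.1]
width: 0.043
```

play_rows(motion=[[[0, -0.0008, 0], [0, 0, 0]], [[0, -0.0008, 0], [0, 0, 0]], [[0, -0.0008, 0], [0, 0, 0]], [[0, -0.0008, 0], [0, 0, 0]]])

```text
time: 16.42
tool_pos: [0.5367, -0.1827, 0.2039]
tcp_rot: [-1.56, 0.16, -0.159]
wrist_force: [0.9, 10.9, -2.1]
width: 0.047
```

```bash
python3 -c "
from h import *
look('w13')
f=[]
for i in range(5):
    cams.read_camera('wrist');f.append(bot.read_state()['wrist_force'])
print(np.mean(f,0),np.std(f,0))
im,_=cams.read_camera('scene');cv2.imwrite('pics/s13.png',cv2.resize(im[130:280,250:450],(800,600),interpolation=cv2.INTER_CUBIC)[:,:,::-1])
"
```

```text
t 16.43 tcp [ 0.5367 -0.1827  0.2039] xang -11.64 down [-0.     0.005 -1.   ] F [ 0.9  10.9  -2.07] w 0.047
hook yaw -4.75 res 0.06 nose [ 0.5185 -0.1669] eye in nose [ 20.  -12.6  -5.4]
[ 1.18011712  9.92608761 -1.78454915] [0.42960849 0.42128251 0.25624985]
```

View pics/s13.png

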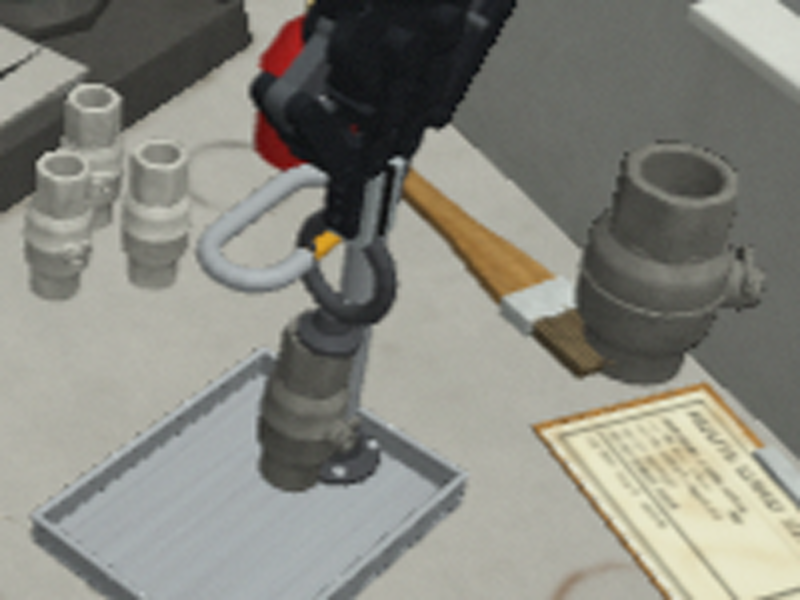

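View pics/w13.png

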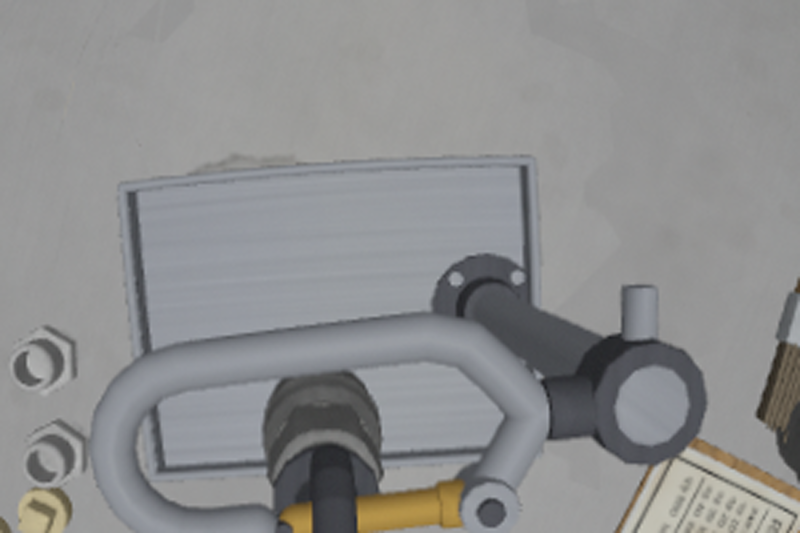

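play_rows(motion=[[[0, 0.004, 0], [0, 0, 0]], [[0, 0.01, 0], [0, 0, 0]], [[0.001, 0.02, 0], [0, 0, 0]], [[0.002, 0.03, 0], [0, 0, 0]], [[0.002, 0.035, 0], [0, 0, 0]], [[0.002, 0.035, 0], [0, 0, 0]]])

```text
time: 17.52
tool_pos: [0.5374, -0.1713, 0.2043]
tcp_rot: [-1.565, 0.159, -0.159]
wrist_force: [0.0, 0.2, -2.8]
width: 0.049
```

```bash
python3 -c "
from h import *
look('w14')
im,_=cams.read_camera('scene');cv2.imwrite('pics/s14.png',cv2.resize(im[130:280,250:450],(800,600),interpolation=cv2.INTER_CUBIC)[:,:,::-1])
"
```

```text
t 17.52 tcp [ 0.5374 -0.1713  0.2043] xang -11.62 down [-0. -0. -1.] F [ 0.05  0.19 -2.84] w 0.049
hook yaw -4.25 res 0.17 nose [ 0.5188 -0.1668] eye in nose [19.4 -1.5 -5. ]
```

View pics/s14.png

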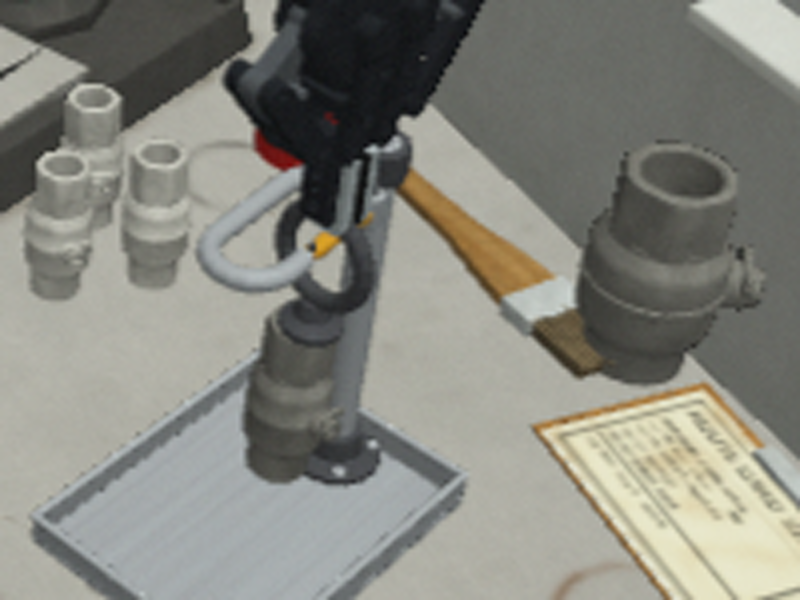

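View pics/w14.png

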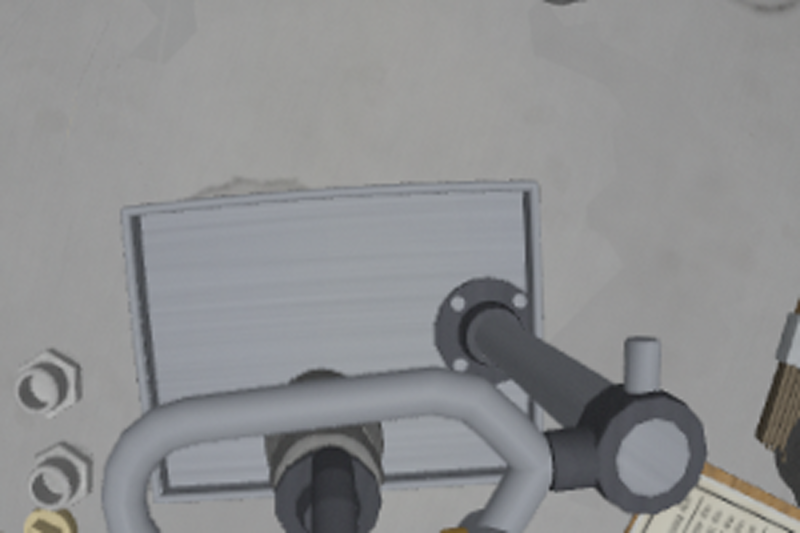

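play_rows(motion=[[[-0.01, 0.002, 0], [0, 0, 0.03]], [[-0.022, 0.004, 0], [0, 0, 0.06]], [[-0.034, 0.006, 0], [0, 0, 0.09]], [[-0.046, 0.008, 0], [0, 0, 0.12]], [[-0.053, 0.008, 0], [0, 0, 0.13]], [[-0.053, 0.008, 0], [0, 0, 0.13]]])

```text
time: 18.38
tool_pos: [0.5161, -0.1682, 0.2044]
tcp_rot: [-1.569, 0.079, -0.08]
wrist_force: [-0.5, 0.2, -2.8]
width: 0.046
```

```bash
python3 -c "
from h import *
look('w15')
"
```

```text
t 18.38 tcp [ 0.5161 -0.1682  0.2044] xang -5.79 down [ 0. -0. -1.] F [-0.55  0.17 -2.84] w 0.046
hook yaw -5.0 res 0.15 nose [ 0.5182 -0.1666] eye in nose [-1.7 -0.  -4.9]
```

play_rows(motion=[[[0, 0, -0.005], [0, 0, 0]], [[0, 0, -0.01], [0, 0, 0]], [[0, 0, -0.0125], [0, 0, 0]], [[0, 0, -0.0125], [0, 0, 0]]])

```text
time: 18.92
tool_pos: [0.5162, -0.1681, 0.199]
tcp_rot: [-1.569, 0.08, -0.079]
wrist_force: [-0.1, 0.1, -2.8]
width: 0.05
```

play_rows(motion=[[[0, 0, -0.002], [0, 0, 0]], [[0, 0, -0.002], [0, 0, 0]]])

```text
time: 19.18
tool_pos: [0.5163, -0.1681, 0.1985]
tcp_rot: [-1.569, 0.079, -0.079]
wrist_force: [-1.1, -0.1, -3.7]
width: 0.043
```

play_rows(motion=[[[0, 0, -0.002], [0, 0, 0]], [[0, 0, -0.002], [0, 0, 0]]])

```text
time: 19.42
tool_pos: [0.5164, -0.1682, 0.198]
tcp_rot: [-1.569, 0.079, -0.08]
wrist_force: [0.4, -0.1, -1.2]
width: 0.046
```

play_rows(motion=[[[0, 0, -0.001], [0, 0, 0]], [[0, 0, -0.001], [0, 0, 0]]])

```text
time: 19.68
tool_pos: [0.5165, -0.1682, 0.1978]
tcp_rot: [-1.57, 0.079, -0.08]
wrist_force: [-1.7, -0.0, 1.3]
width: 0.048
```

play_rows(motion=[[[0, 0, -0.001], [0, 0, 0]], [[0, 0, -0.001], [0, 0, 0]]])

```text
time: 19.92
tool_pos: [0.5165, -0.1682, 0.1976]
tcp_rot: [-1.57, 0.079, -0.08]
wrist_force: [-2.5, 0.6, 4.7]
width: 0.048
```

```bash
python3 -c "
from h import *
look('w16')
f=[]
for i in range(4):
    cams.read_camera('scene');f.append(bot.read_state()['wrist_force'])
print(np.mean(f,0),np.std(f,0))
im,_=cams.read_camera('scene');cv2.imwrite('pics/s16.png',cv2.resize(im[130:280,250:450],(800,600),interpolation=cv2.INTER_CUBIC)[:,:,::-1])
"
```

```text
t 19.93 tcp [ 0.5165 -0.1682  0.1976] xang -5.78 down [ 0.001 -0.    -1.   ] F [-2.52  0.59  4.73] w 0.048
hook yaw -5.25 res 0.12 nose [ 0.5188 -0.1666] eye in nose [ -1.8  -0.1 -11.7]
[-2.61549907  1.11896447  5.25227189] [0.24255803 0.55383412 0.66316222]
```

View pics/s16.png

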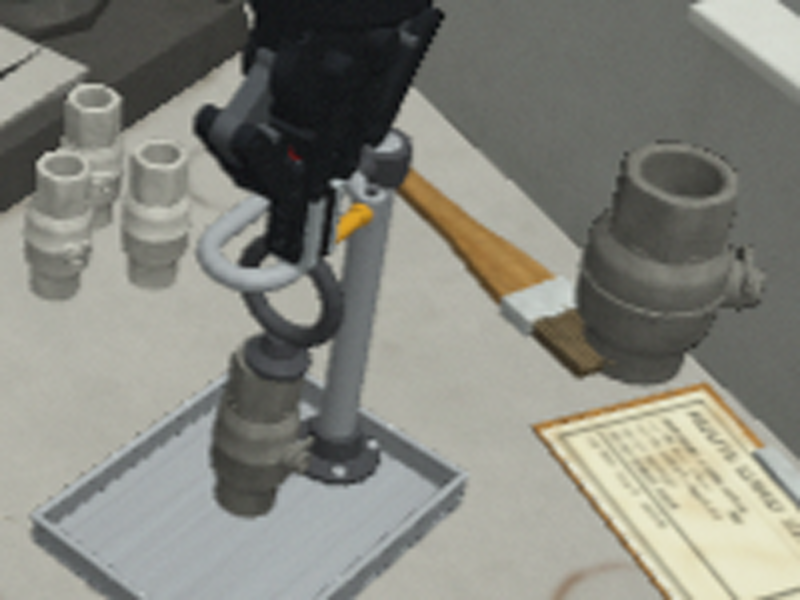

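play_rows(motion=[[[0, 0, 0.0012], [0, 0, 0]], [[0, 0, 0.0012], [0, 0, 0]], [[0, 0, 0.0012], [0, 0, 0]]])

```text
time: 20.6
tool_pos: [0.5165, -0.1682, 0.1976]
tcp_rot: [-1.57, 0.079, -0.08]
wrist_force: [-2.4, 0.5, 4.6]
width: 0.047
```

play_rows(motion=[[[0, 0, 0], [0, 0, 0]]], squeeze=20)

```text
time: 20.72
tool_pos: [0.5165, -0.1682, 0.1976]
tcp_rot: [-1.569, 0.079, -0.08]
wrist_force: [-2.9, 0.5, 4.5]
width: 0.051
```

play_rows(motion=[[[0, 0, 0], [0, 0, 0]], [[0, 0, 0], [0, 0, 0]], [[0, 0, 0], [0, 0, 0]], [[0, 0, 0], [0, 0, 0]]], gripper=0.6)

```text
time: 21.22
tool_pos: [0.5162, -0.1681, 0.1971]
tcp_rot: [-1.569, 0.08, -0.079]
wrist_force: [-0.1, 0.1, 0.5]
width: 0.402
```

```bash
python3 -c "
from h import *
look('w17')
im,_=cams.read_camera('scene');cv2.imwrite('pics/s17.png',cv2.resize(im[130:280,250:450],(800,600),interpolation=cv2.INTER_CUBIC)[:,:,::-1])
"
```

```text
t 21.23 tcp [ 0.5162 -0.1681  0.1971] xang -5.78 down [-0.  0. -1.] F [-0.11  0.12  0.51] w 0.402
hook yaw -5.0 res 0.18 nose [ 0.5186 -0.1666] eye in nose [ -1.9   0.  -12.2]
```

View pics/s17.png

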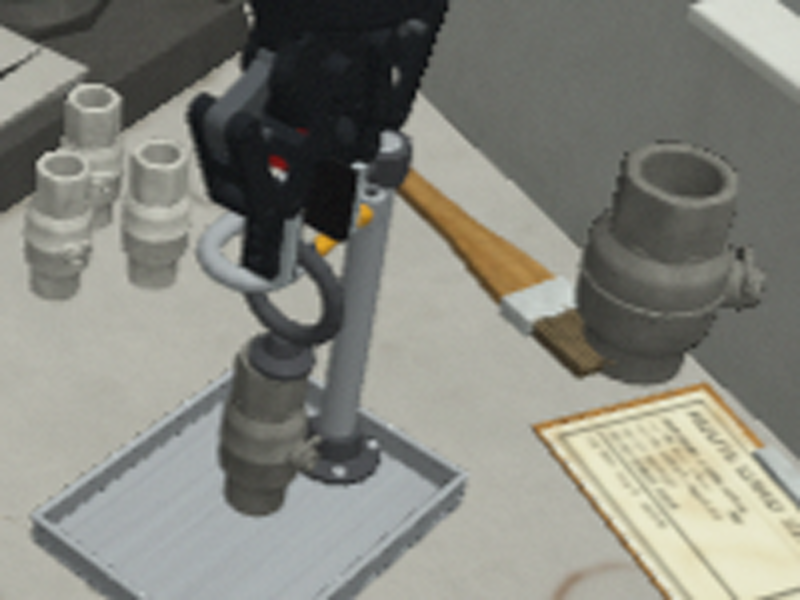

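```bash
python3 -c "
import cv2
import h
im,_=h.cams.read_camera('wrist');cv2.imwrite('pics/w17b.png',im[:,:,::-1])"
```

```text
(no output)
```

View pics/w17b.png

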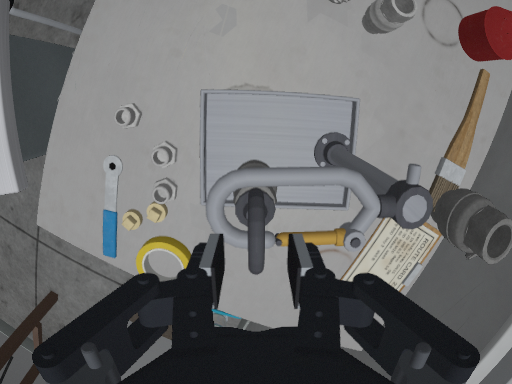

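play_rows(motion=[[[0, 0, 0.02], [0, 0, 0]], [[0, 0, 0.05], [0, 0, 0]], [[0, 0, 0.1], [0, 0, 0]], [[0, 0, 0.2], [0, 0, 0]], [[0, 0, 0.3], [0, 0, 0]], [[0, 0, 0.3], [0, 0, 0]], [[0, 0, 0.3], [0, 0, 0]], [[0, 0, 0.3], [0, 0, 0]]])

```text
time: 22.38
tool_pos: [0.5156, -0.1679, 0.3162]
tcp_rot: [-1.569, 0.081, -0.078]
wrist_force: [0.1, 0.8, 0.1]
width: 0.399
```

play_rows(motion=[[[0, 0, 0], [0, 0, 0]], [[0, 0, 0], [0, 0, 0]], [[0, 0, 0], [0, 0, 0]], [[0, 0, 0], [0, 0, 0]], [[0, 0, 0], [0, 0, 0]], [[0, 0, 0], [0, 0, 0]], [[0, 0, 0], [0, 0, 0]], [[0, 0, 0], [0, 0, 0]], [[0, 0, 0], [0, 0, 0]], [[0, 0, 0], [0, 0, 0]]])

```text
time: 23.62
tool_pos: [0.5163, -0.1681, 0.3174]
tcp_rot: [-1.569, 0.079, -0.079]
wrist_force: [0.6, -0.2, 0.7]
width: 0.398
```

Run:
```python
from h import *
s,R=st()
im,d=cams.read_camera('wrist');sc,_=cams.read_camera('scene')
for l in ['eye','hook_nose']:
    print('wrist',l,[(round(r['conf'],2),wfromtool(s,R,r['xyz']).round(4).tolist()) for r in cams.mark_of('wrist',l)[:2]])
    print('scene',l,[(round(r['conf'],2),w('scene',r['xyz']).round(4).tolist()) for r in cams.mark_of('scene',l)[:2]])
sc2,_=cams.read_camera('scene');print('diff',np.abs(sc2[130:280,250:400].astype(int)-sc[130:280,250:400]).mean())
o=np.zeros((400,800,3),np.uint8)
o[:,:400]=cv2.resize(im[60:260,180:380],(400,400));o[:,400:]=cv2.resize(sc[130:280,270:420],(400,400),interpolation=cv2.INTER_CUBIC)
cv2.imwrite('pics/f.png',o[:,:,::-1])
```

```text
t 23.62 tcp [ 0.5163 -0.1681  0.3174] xang -5.79 down [ 0.  0. -1.] F [ 0.62 -0.19  0.72] w 0.398
wrist eye [(0.8, [0.5196, -0.1649, 0.1762])]
scene eye [(0.88, [0.519, -0.1693, 0.1787])]
wrist hook_nose [(0.92, [0.5184, -0.1699, 0.1895])]
scene hook_nose [(0.74, [0.5221, -0.1657, 0.1907]), (0.49, [0.5478, -0.146, -0.003])]
diff 1.2252740740740742
```

View pics/f.png

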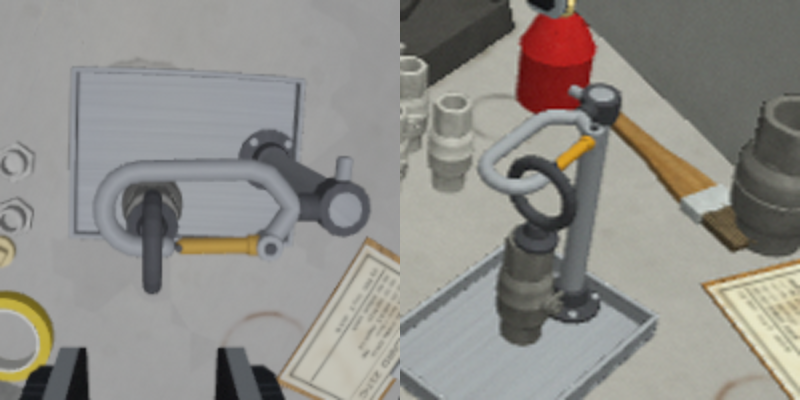

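The valve hangs upright and still from the nose with the gate shut, and the robot is well clear, so I'm handing in.

```bash
python3 -c "
from workcell import bot
print(bot.finish_job())"
```

```text
the job is handed in; nothing more can be done
None
```

The valve is hanging upright and still from the steel nose of the hook, with the brass gate shut. I handed the job in at about 24 s of the 67 s allowed; no verdict is reported.

- **Entry:** I pinched the eye by its top and pressed it sideways against the gate about 20 mm towards the post from the nose. I then slid it in, and the camera showed the gate shut behind it.
- **Tug:** I pulled the eye outward against the shut gate at about 9.5–10.5 N for roughly 1 s. The highest wrist reading was 10.9 N sideways. The eye stayed at about (20, −12.6, −5) mm from the nose.
- **Hanging:** I lowered the eye onto the nose, which took about 8 N at most, then opened the gripper and rose 120 mm clear. The final pictures show the eye within a few mm of the nose seen from above and about 12 mm below it.

**Checks that disagreed or were missing:**
- Gripper width read about 4–5 mm on the 9 mm bar, but the pictures showed no slip.
- The point detector and my depth-based fit differed by up to about 4–5 mm. I used the fit made from the wrist camera.
- The 0.5 mm lift to unload the grip before release did not register. The valve's release onto the nose was still gentle.
- I did not measure the other parts again at the end. I saw no contact with them.

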